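# Slide the phone out over the end of the desk stand

### The job

The phone lies flat on the low wooden desk stand, too thin to be picked up there: without grasping or lifting anything, first push the eraser that lies in its path aside, keeping it on the stand. Then push the phone along the stand toward the stand's left end (left as seen from the robot) until about 4 cm of it sticks out over that end, pointing straight out, and leave it lying flat there with the other things undisturbed.

Things in the scene. Friction and masses are not known exactly. Their poses are not given: they have to be found in the camera images.
- stand: Fixed low wooden desk stand, 220 (x) x 400 (y) x 60 mm high; origin on the desk under its centre; flat, open top surface 60 mm above the origin. Its own +y points along its length to the robot's left (the stand is turned up to 0.12 rad), +x away from the robot.
- stand_end (a point): Middle of the upper edge of the stand's left end, on the top surface; same axes as the stand (+y points straight out over the edge).
- phone: Black mobile phone lying face up on the stand, 140 x 70 x 9 mm (solid to 138 x 68 x 8 mm), 0.16 kg or a little more or less; origin at the centre of its underside; its x axis is its long axis and points roughly to the stand's left end (within 0.2 rad of the stand's +y), z up.
- phone_lead (a point): Middle of the phone's leading short edge (the one nearer the stand's left end), at the underside, 70 mm from the phone's origin along its x.
- eraser: Small block eraser, half green sleeve and half white, 21 (x) x 48 (y) x 12 mm, lying on the stand in front of the phone's leading edge, turned any way; origin at the centre of its underside.
- sharpener: Small pencil sharpener, 15 x 26 x 14 mm, on the rear right corner of the stand; bystander, origin under its centre.
- mug: Light mug with green inside and a handle, 90 x 129 x 94 mm, on the desk right of the stand; bystander, origin under its centre.
- hole_punch: Grey and black hole punch, 92 x 112 x 68 mm, on the desk far left of the stand; bystander, origin under its centre.
- tape_measure: Yellow tape measure, 34 x 79 x 60 mm, on the desk at the left; bystander, origin under its centre.
- scissors: Scissors with blue handles, 87 x 199 x 9 mm, lying on the desk left of the stand; bystander, origin under its centre.
Things that resemble listed ones, but are neither listed nor needed, are in the scene too. Leave any pink look-alike of the eraser alone.

How it is judged (in metres and radians):
On the way, in this order (a step that is already met when the one before it is completed fails the run):
1. the eraser has been pushed aside (over 20 mm) while the phone is still within 20 mm of its start (distance of eraser from where it was at the start of the episode above 0.02 m and distance of phone from where it was at the start of the episode below 0.02 m), for 0.2 s.
2. the phone sticks out over the stand's left end by 28 to 52 mm (y of phone_lead in the frame of stand_end between 0.028 and 0.052 m), for 0.2 s.
At the end, for the whole second after the job is handed in: The phone lies flat and at rest on the stand with 28 to 52 mm of its length out over the stand's left end, its long axis within 0.14 rad of straight out; the eraser rests on the stand (all of step 2 and angle between the x axis of phone and the y axis of stand, either way round below 0.14 rad and angle between phone's own z axis and vertical below 0.04 rad and height (world z) of phone between 0.056 and 0.064 m and height (world z) of eraser above 0.055 m and linear speed of each of phone, eraser below 0.01 m/s); the robot touches nothing.
It fails at once if the phone is lifted (over 10 mm), tipped, or falls off the stand (height (world z) of phone above 0.07 m or height (world z) of phone below 0.05 m or angle between phone's own z axis and vertical above 0.15 rad).
It fails at once if the eraser is lifted (over 25 mm) or falls off the stand (height (world z) of eraser above 0.085 m or height (world z) of eraser below 0.045 m).
It fails at once if another thing is moved by more than 15 mm (distance of any of sharpener, mug, hole_punch, tape_measure, scissors from where it was at the start of the episode above 0.015 m).
It also fails if it takes over 51 s, if anything falls off the work surface, if the arm or the gripper's body presses on something with over 40 N, if the wrist force passes 120 N, or if a joint passes its speed limit or range.

### The arm

A 6-joint arm with a two-finger parallel gripper is mounted at the origin on a cart in front of the work surface, level with it; the furniture and walls round the work are solid. World frame = base frame: x ahead of the robot, y to its left, z up, the work surface at z = 0. Lengths are in m, angles in degrees, forces in N, time in s.
With the tool pointing down it reaches from about 0.35 to 0.875 m from the base axis. Payload 4.2 kg.
Tool frame: the origin (TCP) lies between the finger pads; the fingertips stand 17 mm ahead of it and the grasp point (between the pads) lies 2 mm behind it; z points along the fingers, y is the line along which they close (so a half turn about z gives the same grasp; the last joint's range is limited). The gripper opens to 87 mm and grips with 3 to 60 N. Pads are 19 mm wide; open, the fingers measure 117 mm over their backs; the gripper's body (75 mm by 190 mm) begins 51 mm behind the grasp point.
Start: joints at [-53.079, 22.042, 0.453, 0, -68.411, -14.817], TCP at [0.235, -0.579, 0.24] pointing down, gripper open.
Joint ranges: [-179.83, 179.83], [-69.29, 118.12], [-61.27, 80.66], [-181.25, 117.63], [-171.15, -9.14], [-177.46, 177.46]. Speed limits (degrees/s): [159.86, 159.86, 180, 180, 180, 180].

### API

Orientations are given as a 3x3 rotation matrix whose columns are the frame's x, y, z axes.
In Python, from station import sense, capture, r, masks_of gives the robot as it stands.
- The arm moves only by the tool apply_moves, never from a script. Its argument "steps" is a list that holds one entry, the list of rows, each a list of 7 numbers: the opening, from 0 (shut) to 1 (fully open), then the shift along the tool's x, y, z in mm, then the turn, a rotation vector about the tool's x, y, z in rad. A call has 1 to 12 rows; each row shifts and turns the commanded pose from where the row before left it, along the tool's axes as they then stand; what a row does not reach is not made up. A row lasts 1/8 s, in which the tool goes at most 62.5 mm and 10.7 degrees, less where a joint would pass 70% of its speed; a pose out of reach is approached as far as the arm can. A call with a gripper value outside its range is refused whole. The fingers move at their own pace and stop on an object; the grip force is fixed at half the most. Time passes only in rows, so rows that do not move let the fingers close. It gives the time, the measured TCP pose, the force and the opening at its end, in the units of the state.
- sense(): the state, without advancing time (a new reading comes with each control period).
- capture(name): name is "side" or "top" or "wrist"; returns a dict with "color" (480x640x3 uint8, red, green, blue), "vfov" (degrees; the focal length in pixels is half the picture's height over the tangent of half this angle, whatever the lens; pixels are square), "cx", "cy" (the principal point, pixels), "T" (4x4, takes a point from camera to world coordinates). Camera axes: x right, y down, z forward; pixel columns grow to the right and rows downward; lengths in m; the calibration is good to about 2 mm. A picture is of the moment at which its call begins. There is no depth.
- r.finish_job(): hands the job in, once; it reports no verdict.
Trained networks look in a picture, given as the dict that the camera call returned (one of the last four; its "shot" number tells which), for a name from the list of things; names that differ only in an ending like _2 or _b are one class to them, and where a whole thing is asked for, a point or a joint stands for the part that bears it (a point fixed in the world has none). Each returns a list of dicts, best first, with "confidence" (0 to 1); they miss things now and then, are a little off and sometimes report something else, mostly with a low value. They report only what shows in the picture. A call takes as long as a camera call. They do not tell look-alikes from the thing itself.
- masks_of(picture, thing): "pixels" (480x640 bool, what is visible of it) and "box" ([left, top, width, height] in pixels, round what is visible of it).
The state is a dict: "time_s": time; "joints": joint angles; "joint_velocities": joint speeds; "effort": joint torques, N m; "tcp_pos": TCP position; "ee_rot": TCP orientation; "wrist_force": force on the tool from outside, world axes, zero at the start; "moment": the same for the moment, N m; "gripper_width": opening from 0.0 (shut) to 1.0 (fully open).
Only numpy, scipy, OpenCV 4.12 (cv2) and the standard library are available. Lean on these libraries where they do the work, as an engineer would, in place of code of your own. Each camera call takes 0.05 s, during which the arm holds its last target. There are 200 camera calls.

## Working session

There is one attempt and no reset: what is moved stays moved. The work goes in short steps, Python scripts to look and compute and a tool call to move; the robot and the scene stay as the last step left them, time stands still between calls to the robot, and variables do not carry over. Pictures are saved under pics/ and viewed, on a budget of 10 in all, crops included, one or two more only if the job needs it, and the job is handed in when it is done.

Besides the shell and the picture viewer there is one more tool, called as name(argument=value, ...) on one line, values as JSON. apply_moves: Moves the arm, as the interface text tells. Its arguments: {"type":"object","properties":{"steps":{"type":"array","items":{"type":"array","items":{"type":"array","items":{"type":"number"}}}}},"required":["steps"]}

```bash
mkdir -p pics; cat > h.py <<'E'
import numpy as np, cv2
from station import sense, capture, r, masks_of
def save(im,n): cv2.imwrite(f'pics/{n}.png',cv2.cvtColor(im,cv2.COLOR_RGB2BGR))
def toworld(c,uv,z):
    f=240/np.tan(np.radians(c['vfov'])/2)
    uv=np.atleast_2d(np.array(uv,float)); T=np.array(c['T'])
    d=np.c_[(uv[:,0]-c['cx'])/f,(uv[:,1]-c['cy'])/f,np.ones(len(uv))]@T[:3,:3].T
    o=T[:3,3]; return o+d*((z-o[2])/d[:,2])[:,None]
def px(c,P):
    f=240/np.tan(np.radians(c['vfov'])/2); T=np.array(c['T'])
    p=(np.atleast_2d(P)-T[:3,3])@T[:3,:3]; return np.c_[f*p[:,0]/p[:,2]+c['cx'],f*p[:,1]/p[:,2]+c['cy']]
def rect(c,m,z):
    ys,xs=np.nonzero(m); W=toworld(c,np.c_[xs,ys],z)[:,:2]*1000
    (cx,cy),(w,h),a=cv2.minAreaRect(W.astype(np.float32)); 
    if w<h: w,h,a=h,w,a-90
    return np.round([cx,cy,w,h,a],1), W.mean(0).round(1)  # a: direction of long axis deg from x
E
python3 - <<'E'
from h import *
c=capture('top'); save(c['color'],'top0'); print(c['vfov'],np.array(c['T']).round(3).tolist())
for n,z in [('stand',.06),('phone',.069),('eraser',.072),('sharpener',.07),('mug',.09),('hole_punch',.06),('tape_measure',.06),('scissors',.009)]:
    for d in masks_of(c,n): print(n,round(d['confidence'],2),d['box'],*rect(c,d['pixels'],z))
s=capture('side'); save(s['color'],'side0')
print(sense()['ee_rot'],sense()['tcp_pos'],sense()['wrist_force'])
E
```

```text
45.99871280731186 [[-0.028, -0.989, 0.146, 0.304], [-1.0, 0.026, -0.011, -0.106], [0.007, -0.147, -0.989, 1.374], [0.0, 0.0, 0.0, 1.0]]
stand 0.97 [268.8, 201.5, 174.7, 98.1] [ 495.  -205.9  398.6  219.9  -89.3] [ 493.  -200.3]
phone 0.94 [343.0, 230.9, 58.5, 37.6] [ 495.3 -247.4  140.7   69.3  -84.3] [ 495.4 -247.8]
eraser 0.68 [224.6, 301.8, 21.2, 12.8] [367.6  78.2  46.6  21.6 -86.8] [368.1  78.4]
eraser 0.5 [309.7, 249.7, 18.7, 17.2] [ 477.1 -120.5   47.5   22.2   36.8] [ 477.1 -121. ]
mug 0.93 [468.8, 190.0, 55.3, 43.5] [ 576.4 -529.6  132.5   89.6  -82.4] [ 573.2 -539.4]
mug 0.43 [270.3, 199.7, 172.9, 101.7] [ 490.6 -204.5  391.3  215.   -89.4] [ 488.7 -198.4]
hole_punch 0.68 [114.1, 226.5, 52.7, 41.6] [515.2 297.7 117.5  91.1 -86. ] [515.9 297.3]
tape_measure 0.86 [122.7, 279.2, 34.9, 22.4] [408.7 295.4  86.8  33.7  66.1] [409.8 297.6]
[[-9.26484424e-01 -3.76333111e-01 -3.66119048e-05]
 [-3.76333113e-01  9.26484422e-01  5.91735579e-05]
 [ 1.16513903e-05  6.86016518e-05 -9.99999998e-01]] [ 0.23518876 -0.5790054   0.23952009] [-0.13115277  0.56589726 -0.19836309]
```

View pics/top0.png

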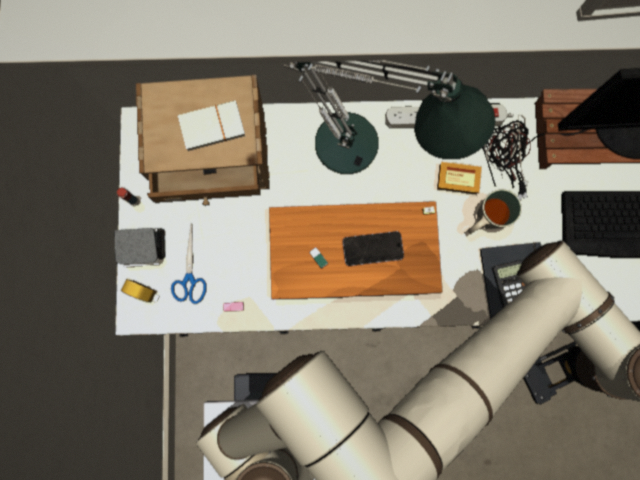

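The pictures shows two eraser candidates: green/white on the stand at (319,258) and pink on the desk at (233,307). The green/white one fits "half green sleeve, half white, on the stand in front of the phone". I'll confirm it in a crop.

```bash
python3 - <<'E'
from h import *
c=capture('top'); im=c['color'].copy()
save(cv2.resize(im[195:320,215:450],None,fx=3.4,fy=3.4,interpolation=cv2.INTER_CUBIC),'crop1')
print(toworld(c,[[269.5,207],[272,299],[437,202],[441.5,293],[428,210]],.06).round(3).tolist())
E
```

```text
[[0.602, -0.008, 0.06], [0.384, -0.01, 0.06], [0.604, -0.407, 0.06], [0.388, -0.405, 0.06], [0.585, -0.384, 0.06]]
```

View pics/crop1.png

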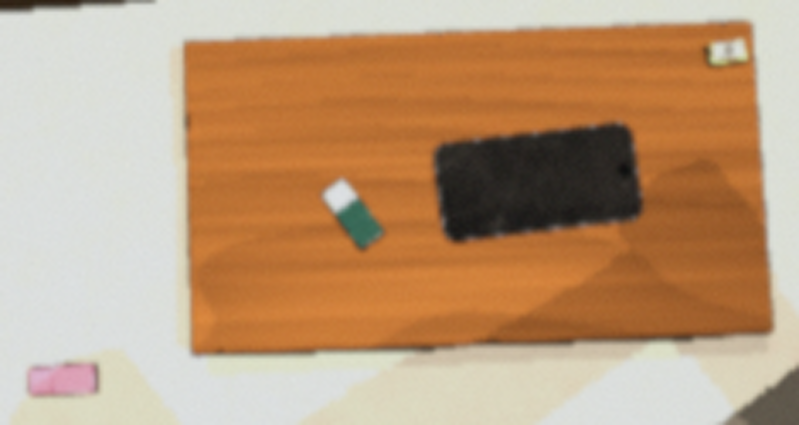

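View pics/side0.png

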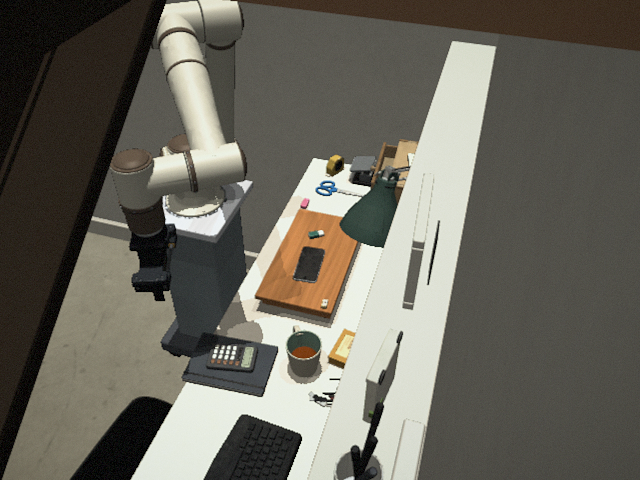

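The crop confirms the green/white eraser is on the stand, with the phone beside it and the pink look-alike on the desk. In the side view, the lamp shade (370,220) hangs near the stand, so I'll triangulate it before moving.

```bash
python3 - <<'E'
from h import *
t=capture('top'); s=capture('side')
def ray(c,uv):
    p=toworld(c,[uv],0.)[0]; o=np.array(c['T'])[:3,3]; d=p-o; return o,d/np.linalg.norm(d)
for a,b in [((455,122),(370,222)),((346,145),(390,180)),((455,158),(345,225))]:
    o1,d1=ray(t,a);o2,d2=ray(s,b)
    k=np.linalg.lstsq(np.c_[d1,-d2],o2-o1,rcond=None)[0]; print((o1+k[0]*d1).round(3),(o2+k[1]*d2).round(3))
print(np.array(s['T'])[:3,3])
E
```

```text
[ 0.683 -0.377  0.374] [ 0.686 -0.376  0.375]
[ 0.656 -0.176  0.338] [ 0.691 -0.163  0.348]
[ 0.622 -0.379  0.35 ] [ 0.628 -0.377  0.351]
[ 0.8616416  -1.36553114  1.21346984]
```

apply_moves(steps=[[[0,0,0,0,0,0,0.129],[0,0,0,0,0,0,0.129],[0,0,0,0,0,0,0.128],[0,-33,51,0,0,0,0],[0,-33,51,0,0,0,0],[0,-33,51,0,0,0,0],[0,-33,51,0,0,0,0],[0,-33,51,0,0,0,0],[0,-33,51,0,0,0,0],[0,-33,51,0,0,0,0],[0,-33,51,0,0,0,0],[0,-33,51,0,0,0,0]]])

```text
time_s: 2.15
tcp_pos: [0.5332, -0.1182, 0.24]
ee_rot: [[-1.0, -0.0, 0.001], [-0.0, 1.0, -0.0], [-0.001, -0.0, -1.0]]
wrist_force: [1.1, -0.6, -0.3]
gripper_width: 0.003
```

apply_moves(steps=[[[0,0,-2,50,0,0,0],[0,0,0,50,0,0,0],[0,0,0,40,0,0,0],[0,0,0,15,0,0,0],[0,0,0,5,0,0,0],[0,0,0,0,0,0,0]]])

```text
time_s: 2.9
tcp_pos: [0.5333, -0.1222, 0.0807]
ee_rot: [[-1.0, -0.0, 0.002], [-0.0, 1.0, -0.0], [-0.002, -0.0, -1.0]]
wrist_force: [0.2, 0.3, 0.4]
gripper_width: 0.009
```

```bash
python3 - <<'E'
from h import *
c=capture('wrist'); save(c['color'],'wr1'); print(px(c,[[.477,-.1205,.066],[.502,-.121,.06]]).round())
E
```

```text
[[324. 177.]
 [323. 234.]]
```

View pics/wr1.png

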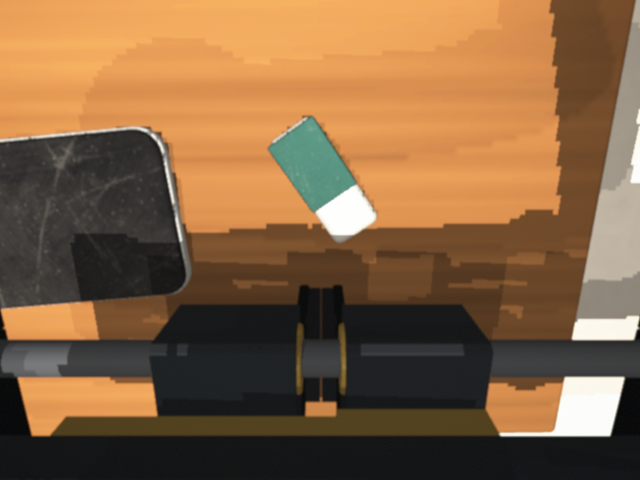

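Up is -x in the wrist view. The eraser is at (322,178), just ahead of the fingers and clear of the phone. Opening the fingers a little gives a two-point pusher that will square the eraser up.

apply_moves(steps=[[[0.27,0,1,0,0,0,0],[0.27,0,0,0,0,0,0],[0.27,10,0,0,0,0,0],[0.27,10,0,0,0,0,0],[0.27,10,0,0,0,0,0],[0.27,10,0,0,0,0,0],[0.27,10,0,0,0,0,0],[0.27,10,0,0,0,0,0],[0.27,8,0,0,0,0,0],[0.27,6,0,0,0,0,0]]])

```text
time_s: 4.2
tcp_pos: [0.4578, -0.1211, 0.0796]
ee_rot: [[-1.0, 0.0, 0.0], [0.0, 1.0, -0.0], [-0.0, -0.0, -1.0]]
wrist_force: [-0.2, 0.2, -0.4]
gripper_width: 0.272
```

```bash
python3 - <<'E'
from h import *
c=capture('wrist'); save(c['color'],'wr2')
for d in masks_of(c,'eraser'): print(d['confidence'],rect(c,d['pixels'],.072))
print(sense()['tcp_pos'])
E
```

```text
0.97 (array([ 437.2, -130.9,   47.5,   24.6,   72.7]), array([ 436.8, -131.7]))
[ 0.45762874 -0.12111591  0.07956854]
```

View pics/wr2.png

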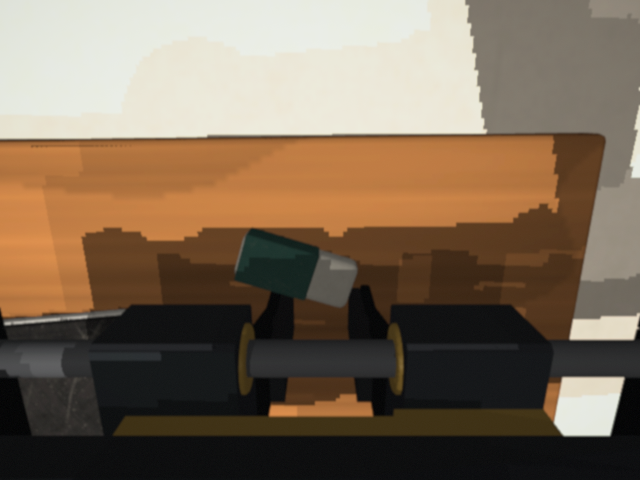

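The eraser at (297,268) is nearly broadside and still short of the stand's edge. I'll push it about 22 mm further, back off and lift.

apply_moves(steps=[[[0.27,6,-3,0,0,0,0],[0.27,6,-2,0,0,0,0],[0.27,6,0,0,0,0,0],[0.27,4,0,0,0,0,0],[0.27,0,0,0,0,0,0],[0.27,-10,0,0,0,0,0],[0.27,0,0,-40,0,0,0],[0.27,0,0,-50,0,0,0],[0.27,0,0,0,0,0,0]]])

```text
time_s: 5.42
tcp_pos: [0.4499, -0.1261, 0.1735]
ee_rot: [[-1.0, -0.001, 0.01], [-0.001, 1.0, -0.0], [-0.01, -0.0, -1.0]]
wrist_force: [0.3, -0.2, -0.5]
gripper_width: 0.27
```

```bash
python3 - <<'E'
from h import *
c=capture('wrist'); save(c['color'],'wr3')
for n,z in [('eraser',.072),('phone',.069)]:
  for d in masks_of(c,n): print(n,d['confidence'],d['box'],rect(c,d['pixels'],z))
c=capture('top'); 
for n,z in [('eraser',.072),('phone',.069)]:
  for d in masks_of(c,n): print(n,d['confidence'],d['box'],rect(c,d['pixels'],z))
print(sense()['tcp_pos'])
E
```

```text
eraser 0.66 [575.8, 103.3, 64.2, 31.1] (array([372.5,  40.1,  37.7,  17.2, -86.6]), array([372.6,  39.8]))
eraser 0.58 [266.4, 163.0, 77.6, 52.4] (array([ 415.3, -136.1,   47.4,   22. ,   73.7]), array([ 415. , -136.7]))
phone 0.69 [30.3, 250.4, 215.3, 90.4] (array([ 487.8, -248.6,  140.5,   55.5,  -84.7]), array([ 481.9, -254.5]))
phone 0.39 [0.0, 138.3, 510.0, 296.3] (array([ 491.4, -177.6,  331.6,  212.7,  -89.5]), array([ 446.6, -170.1]))
eraser 0.72 [315.4, 281.2, 23.5, 8.8] (array([ 414.2, -135.9,   47.5,   21.3,   77.1]), array([ 414.1, -135.9]))
phone 0.93 [355.3, 228.8, 47.7, 41.9] (array([ 495.7, -257.9,  119.1,   71.8,  -85.2]), array([ 499.8, -270.8]))
phone 0.45 [121.0, 278.7, 39.9, 25.4] (array([408.2, 292.2,  87.3,  36. ,  67.7]), array([409.2, 294.3]))
[ 0.44569148 -0.12607329  0.1682982 ]
```

View pics/wr3.png

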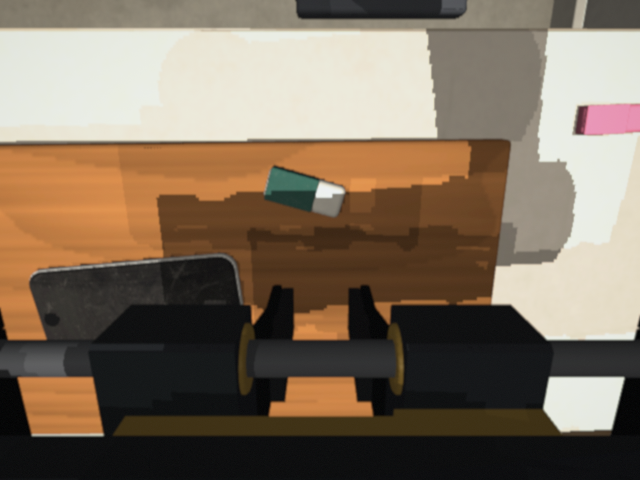

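The eraser now rests at about (0.415, -0.136), at (305,192) in the view. It is well inside the stand and beside the phone's lane. Next I turn the tool 90° and go behind the phone.

apply_moves(steps=[[[0.5,-13,-55,0,0,0,0],[0.5,-13,-55,0,0,0,0],[0.5,-13,-56,0,0,0,0],[0.5,-12,-56,0,0,0,0],[0.5,0,0,0,0,0,0.18],[0.5,0,0,0,0,0,0.18],[0.5,0,0,0,0,0,0.18],[0.5,0,0,0,0,0,0.18],[0.5,0,0,0,0,0,0.18],[0.5,0,0,0,0,0,0.18],[0.5,0,0,0,0,0,0.18],[0.5,0,0,0,0,0,0.18]]])

```text
time_s: 7.22
tcp_pos: [0.4969, -0.3479, 0.1681]
ee_rot: [[-0.124, 0.992, -0.002], [0.992, 0.124, 0.001], [0.001, -0.002, -1.0]]
wrist_force: [-0.3, 0.1, -0.4]
gripper_width: 0.503
```

apply_moves(steps=[[[0.5,0,0,0,0,0,0.131],[0.5,0,0,0,0,0,0],[0.5,0,0,0,0,0,0]]])

```text
time_s: 7.6
tcp_pos: [0.4971, -0.348, 0.1688]
ee_rot: [[-0.001, 1.0, -0.001], [1.0, 0.001, 0.0], [0.0, -0.001, -1.0]]
wrist_force: [0.6, 0.1, -1.0]
gripper_width: 0.5
```

```bash
python3 - <<'E'
from h import *
s=sense(); print(s['tcp_pos'],s['joints'],s['ee_rot'],s['time_s'])
for v in ['wrist','top']:
  c=capture(v); save(c['color'],'p4'+v)
  for n,z in [('phone',.069)]:
    for d in masks_of(c,n): print(v,n,d['confidence'],d['box'],rect(c,d['pixels'],z))
E
```

```text
[ 0.49706643 -0.3480141   0.16881517] [-1.97278744e+01  2.35739757e+01 -7.87665379e+00  3.54203753e-04
 -5.86267282e+01 -1.60187800e+02] [[-1.47470012e-03  9.99998103e-01 -1.27268222e-03]
 [ 9.99998810e-01  1.47527486e-03  4.50777585e-04]
 [ 4.52654286e-04 -1.27201595e-03 -9.99999089e-01]] 7.6
wrist phone 0.87 [249.7, 0.0, 139.3, 207.3] (array([ 498.8, -261.5,  113. ,   69. ,  -84.7]), array([ 498.4, -258.9]))
top phone 0.92 [370.0, 229.6, 32.3, 36.2] (array([ 498. , -277.2,   80.6,   69. ,  -84.8]), array([ 496.1, -281.1]))
```

View pics/p4wrist.png

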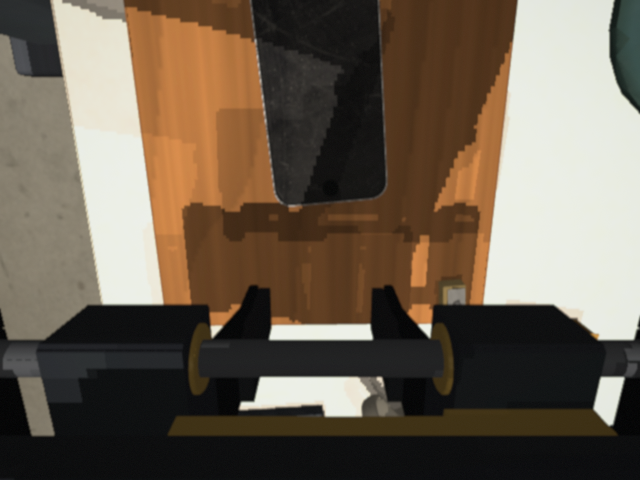

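The phone's trailing edge is at row ~203, well centred between the fingers. Joint 6 sits at -160° and would reach its limit during the push, so I'll turn the tool half a turn back (same grasp line).

apply_moves(steps=[[[0.5,0,0,0,0,0,-0.18],[0.5,0,0,0,0,0,-0.18],[0.5,0,0,0,0,0,-0.18],[0.5,0,0,0,0,0,-0.18],[0.5,0,0,0,0,0,-0.18],[0.5,0,0,0,0,0,-0.18],[0.5,0,0,0,0,0,-0.18],[0.5,0,0,0,0,0,-0.18],[0.5,0,0,0,0,0,-0.18],[0.5,0,0,0,0,0,-0.18],[0.5,0,0,0,0,0,-0.18],[0.5,0,0,0,0,0,-0.18]]])

```text
time_s: 9.3
tcp_pos: [0.4972, -0.3481, 0.1696]
ee_rot: [[-0.828, -0.561, 0.0], [-0.561, 0.828, 0.0], [-0.0, -0.0, -1.0]]
wrist_force: [0.1, 0.8, -0.2]
gripper_width: 0.5
```

apply_moves(steps=[[[0.5,0,0,0,0,0,-0.18],[0.5,0,0,0,0,0,-0.18],[0.5,0,0,0,0,0,-0.18],[0.5,0,0,0,0,0,-0.18],[0.5,0,0,0,0,0,-0.18],[0.5,0,0,0,0,0,-0.08],[0.5,0,0,30,0,0,0],[0.5,0,0,30,0,0,0],[0.5,0,0,20,0,0,0],[0.5,0,0,9,0,0,0],[0.5,0,0,0,0,0,0]]])

```text
time_s: 10.68
tcp_pos: [0.4972, -0.3481, 0.0803]
ee_rot: [[-0.002, -1.0, -0.001], [-1.0, 0.002, 0.0], [-0.0, 0.001, -1.0]]
wrist_force: [0.4, 0.3, -0.5]
gripper_width: 0.502
```

apply_moves(steps=[[[0.5,-9,0,0,0,0,0],[0.5,-9,0,0,0,0,0],[0.5,-9,0,0,0,0,0],[0.5,-9,0,0,0,0,0],[0.5,-9,0,0,0,0,0],[0.5,-9,0,0,0,0,0],[0.5,-9,0,0,0,0,0],[0.5,-9,0,0,0,0,0],[0.5,-9,0,0,0,0,0],[0.5,-9,0,0,0,0,0],[0.5,-7,0,0,0,0,0],[0.5,-4,0,0,0,0,0]]])

```text
time_s: 12.18
tcp_pos: [0.4973, -0.2466, 0.0805]
ee_rot: [[-0.002, -1.0, -0.0], [-1.0, 0.002, 0.0], [-0.0, 0.0, -1.0]]
wrist_force: [0.1, -3.4, 1.6]
gripper_width: 0.498
```

```bash
python3 - <<'E'
from h import *
s=sense(); print(s['tcp_pos'],s['joints'],s['time_s'],s['wrist_force'])
for v in ['top','side']:
  c=capture(v); save(c['color'],'p5'+v)
  for n,z in [('phone',.069),('eraser',.072)]:
    for d in masks_of(c,n): print(v,n,d['confidence'],d['box'],rect(c,d['pixels'],z))
im=capture('side')['color']; save(cv2.resize(im[180:320,240:400],None,fx=4,fy=4),'p5')
E
```

```text
[ 0.49733754 -0.24656326  0.08048383] [-9.64196203e+00  2.49351878e+01 -2.09610807e+01 -5.47442808e-03
 -4.41222375e+01  9.54868859e+00] 12.175 [ 0.0884233  -3.42778656  1.63006161]
top phone 0.91 [319.7, 235.0, 41.9, 29.6] (array([ 493.9, -168.4,   99.5,   54.5,   84. ]), array([ 494.3, -167. ]))
top eraser 0.7 [222.7, 301.0, 20.6, 13.3] (array([368.6,  77.1,  44.1,  19.7, -86.4]), array([368.7,  77.1]))
top eraser 0.53 [313.7, 279.5, 22.4, 13.3] (array([ 414.7, -135.6,   47. ,   20.8,   74.4]), array([ 414.7, -135.5]))
side phone 0.54 [303.3, 244.5, 25.1, 20.8] (array([ 502.9, -213.7,   75.6,   61.1,  -17.7]), array([ 498.8, -216.6]))
```

View pics/p5.png

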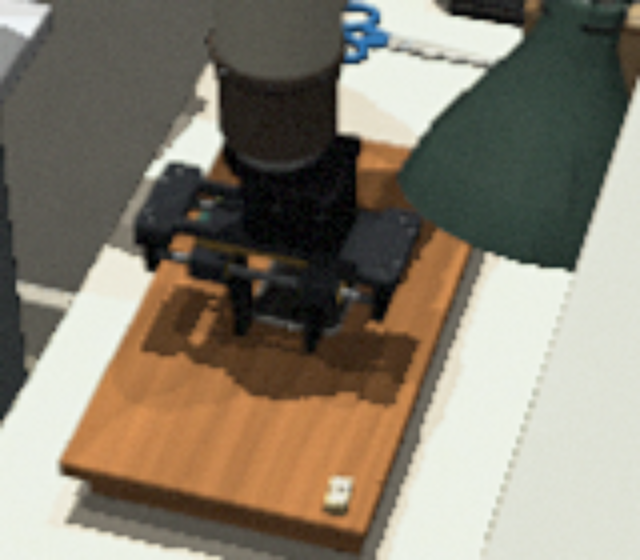

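```bash
python3 - <<'E'
from h import *
c=capture('top'); save(cv2.resize(c['color'][190:310,250:410],None,fx=5,fy=5,interpolation=cv2.INTER_CUBIC),'p6')
print(px(c,[[.495,-.097,.069],[.46,-.097,.069],[.53,-.097,.069],[.495,-.123,.069]]).round(1).tolist())
E
```

```text
[[308.1, 250.3], [308.5, 265.2], [307.8, 235.5], [319.3, 250.0]]
```

View pics/p6.png

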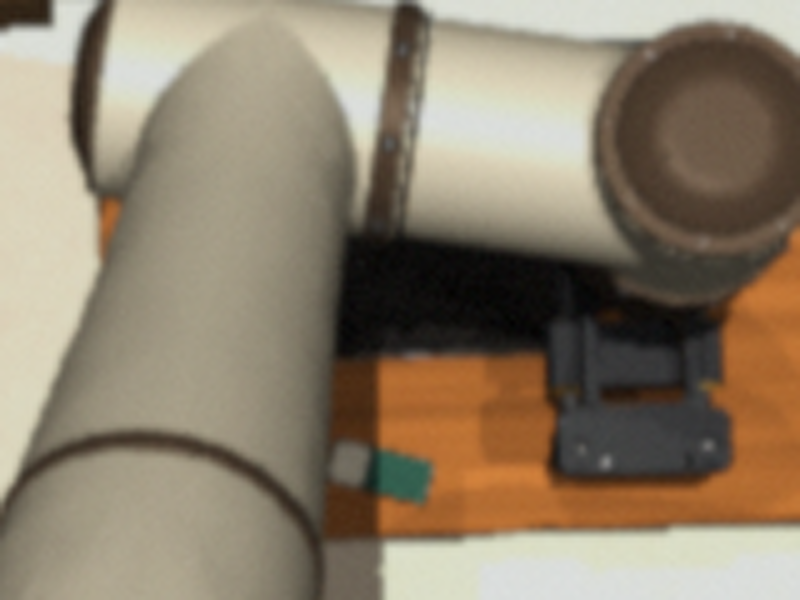

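The top view at 5x shows the phone's lower edge running parallel to the stand and about 40 mm clear of the eraser at (380,470). The leading edge is hidden by the arm. I'll continue to a TCP y of about -0.120.

apply_moves(steps=[[[0.5,-6,0,0,0,0,0],[0.5,-9,0,0,0,0,0],[0.5,-9,0,0,0,0,0],[0.5,-9,0,0,0,0,0],[0.5,-9,0,0,0,0,0],[0.5,-9,0,0,0,0,0],[0.5,-9,0,0,0,0,0],[0.5,-9,0,0,0,0,0],[0.5,-9,0,0,0,0,0],[0.5,-9,0,0,0,0,0],[0.5,-7,0,0,0,0,0],[0.5,-6,0,0,0,0,0]]])

```text
time_s: 14.08
tcp_pos: [0.4977, -0.1466, 0.0806]
ee_rot: [[-0.002, -1.0, 0.0], [-1.0, 0.002, -0.0], [0.0, -0.0, -1.0]]
wrist_force: [0.3, -1.4, -0.3]
gripper_width: 0.496
```

apply_moves(steps=[[[0.5,-6,0,0,0,0,0],[0.5,-6,0,0,0,0,0],[0.5,-6,0,0,0,0,0],[0.5,-5,0,0,0,0,0],[0.5,-3,0,0,0,0,0],[0.5,0,0,0,0,0,0]]])

```text
time_s: 14.82
tcp_pos: [0.4978, -0.1208, 0.0806]
ee_rot: [[-0.002, -1.0, 0.0], [-1.0, 0.002, 0.0], [-0.0, -0.0, -1.0]]
wrist_force: [0.1, -0.1, 0.0]
gripper_width: 0.498
```

apply_moves(steps=[[[0.5,10,0,0,0,0,0],[0.5,15,0,0,0,0,0],[0.5,20,0,-20,0,0,0],[0.5,40,0,-40,0,0,0],[0.5,50,0,-30,0,0,0],[0.5,55,0,0,0,0,0],[0.5,55,0,0,0,0,0],[0.5,55,0,0,0,0,0],[0.5,55,0,0,0,0,0],[0.5,0,0,0,0,0,0]]])

```text
time_s: 16.08
tcp_pos: [0.495, -0.4805, 0.169]
ee_rot: [[-0.008, -1.0, -0.001], [-1.0, 0.008, 0.0], [-0.0, 0.001, -1.0]]
wrist_force: [-0.8, 0.2, -0.5]
gripper_width: 0.5
```

```bash
python3 - <<'E'
from h import *
s=sense(); print(s['tcp_pos'],s['time_s'],s['wrist_force'])
c=capture('top'); save(cv2.resize(c['color'][190:320,210:450],None,fx=3.3,fy=3.3,interpolation=cv2.INTER_CUBIC),'p7')
for n,z in [('stand',.06),('phone',.069),('eraser',.072),('sharpener',.07),('mug',.09),('hole_punch',.06),('tape_measure',.06),('scissors',.009)]:
    for d in masks_of(c,n): print(n,round(d['confidence'],2),d['box'],*rect(c,d['pixels'],z))
E
```

```text
[ 0.49502197 -0.48053973  0.16895194] 16.075 [-0.77009749  0.15923848 -0.47702091]
phone 0.96 [255.2, 230.8, 58.1, 36.4] [502.2 -39.7 137.5  69.5  90. ] [501.5 -40.6]
eraser 0.46 [314.4, 279.9, 20.7, 10.8] [ 414.5 -135.3   45.3   20.2   74.4] [ 414.4 -135.2]
eraser 0.38 [223.2, 302.2, 8.1, 12.6] [368.1  91.   16.1  13.7  88.4] [368.9  92.2]
sharpener 0.4 [267.1, 203.0, 174.5, 94.6] [ 492.5 -205.8  396.9  220.6  -89.3] [ 503.4 -158. ]
mug 0.61 [467.9, 222.7, 9.4, 11.3] [ 532.2 -479.6   24.9   11.   -55.1] [ 532.3 -479.2]
hole_punch 0.96 [116.1, 225.6, 49.7, 41.7] [514.6 298.  119.1  89.1 -88.1] [515.7 298.1]
tape_measure 0.8 [120.5, 279.1, 38.2, 22.3] [409.1 295.9  87.9  35.1  67.7] [409.9 297.6]
tape_measure 0.73 [172.1, 231.0, 34.3, 74.3] [456.7 167.8 158.4  80.6 -19. ] [439.4 180.4]
tape_measure 0.45 [251.5, 234.1, 61.3, 29.1] [503.5 -39.5 139.4  70.1  89.9] [503.4 -39.6]
scissors 0.87 [171.6, 235.8, 40.1, 70.6] [457.1 178.2 151.3  81.5 -19.1] [442.4 188.8]
```

View pics/p7.png

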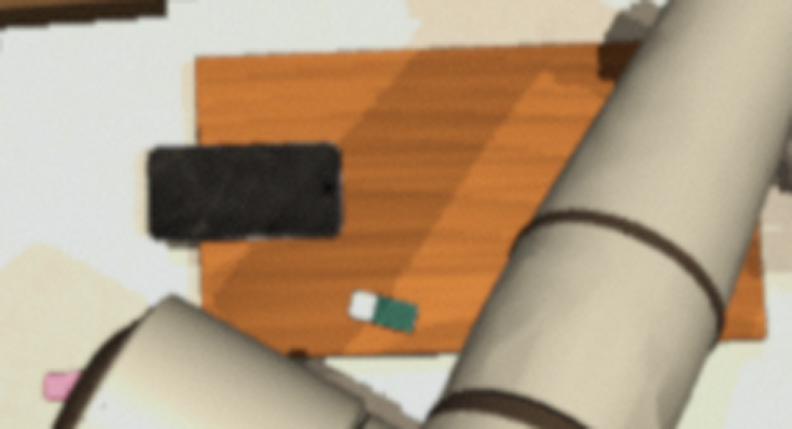

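The phone's leading edge is at px (148,192) and the stand's end at (199,192), both in the 3.3x crop. That is about 36–37 mm of overhang, and the phone is pointing straight out. The eraser is on the stand and the gripper is clear.

```bash
python3 -c "
from h import *
print(r.finish_job())"
```

```text
the job is handed in; nothing more can be done
None
```

The phone now lies with about 36–37 mm sticking out over the stand's left end. The job is handed in, at about 16 s of robot time.

- **Eraser:** I pushed the green/white eraser about 60 mm toward the robot, out of the phone's path. It rests on the stand, and the pink look-alike was not touched.
- **Phone:** I pushed it on its trailing edge with both fingertips, which squared it to the stand. In the last top view its long axis is within about 1° of straight out. The fingertip position put its leading edge within about 1 mm of what the camera showed. I did not measure its height or tilt directly.
- **Other things:** The hole punch and tape measure measured within 1 mm of where they started, and the scissors looked undisturbed. In the last picture the arm hid most of the mug and the sharpener, so I could not re-measure them. The gripper passed well above both and the wrist force stayed under 4 N.
- **Detector errors:** The detector gave some false labels (stand as sharpener, phone and scissors as tape measure). I discounted these against the picture.

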